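# Send a tin flower down the drying rail

## Robot

A 6-joint arm with a two-finger parallel gripper is mounted at the origin on the work surface. World frame = base frame: x ahead of the robot, y to its left, z up, the work surface at z = 0. Lengths are in m, angles in rad, forces in N, time in s.
With the tool pointing down it reaches from about 0.4 to 0.825 m from the base axis. Payload 7 kg.
Tool frame: the origin (TCP) lies on the centre line of the jaws, within the pads' length; the fingertips stand 22 mm ahead of it and the grasp point (between the pads) lies 3 mm ahead of it; z points along the fingers, y is the line along which they close (so a half turn about z gives the same grasp; the last joint's range is limited). The gripper opens to 88 mm and grips with 3 to 60 N. Pads are 19 mm wide; open, the fingers measure 130 mm over their backs; the gripper's body (78 mm by 193 mm) begins 47 mm behind the grasp point.
Start: joints at [1.429, 0.359, 0.012, 0, -1.224, -0.288], TCP at [0.281, 0.614, 0.249] pointing down, gripper open.
Joint ranges: [-3.07, 3.07], [-1.43, 2.12], [-1.02, 1.25], [-3.03, 1.67], [-3.05, -0], [-3.03, 3.03]. Speed limits (rad/s): [2.39, 2.39, 3.01, 3.14, 3.14, 3.14].

## Interface

Orientations are given as [roll, pitch, yaw] about the fixed x, y, z axes, in that order (R = Rz(yaw) Ry(pitch) Rx(roll)).
In Python, from station import monitor, viewer, order gives the robot as it stands. The module is installed in compiled form; this text tells all that it offers.
- The arm moves only by the tool servo_tool, never from a script. Its argument "targets" is a list of rows, each an object with "angular": the turn, a rotation vector about the tool's x, y, z in degrees, a list of three; "xyz": the shift along the tool's x, y, z in cm, a list of three; "claw": the finger opening in cm, from 0 to 8.76. A call has 1 to 20 rows; each row shifts and turns the commanded pose from where the row before left it, along the tool's axes as they then stand; what a row does not reach is not made up. A row lasts 1/10 s, in which the tool goes at most 50 mm and 8.59 degrees, less where a joint would pass 70% of its speed; a pose out of reach is approached as far as the arm can. A call is refused whole if a number of a shift passes 5 or a number of a turn 8.59, either way. A call with a gripper value outside its range is refused whole. The fingers move at their own pace and stop on an object; "force" is the grip in N (left out, the last holds). Time passes only in rows, so rows that do not move let the fingers close. It gives the time, the measured TCP pose, the force, the opening and the grip force at its end, in the units of the state.
- monitor.get_state(): the state, without advancing time (a new reading comes with each control period).
- viewer.grab_frame(name): name is "side" or "top" or "wrist"; returns a dict with "color" (400x640x3 uint8, blue, green, red), "fovy" (degrees; the focal length in pixels is half the picture's height over the tangent of half this angle, whatever the lens; pixels are square), "cx", "cy" (the principal point, pixels), "k1" (the pictures are not rectified: a ray, as slopes to the right and down, at radius r is drawn at 1 + k1 r^2 times it, then the intrinsics apply), "R" (3x3) and "t" (3): a world point X has camera coordinates R X + t. Camera axes: x right, y down, z forward; pixel columns grow to the right and rows downward; lengths in m; the calibration is good to about 2 mm. A picture is of the moment at which its call begins. There is no depth.
- order.job_done(): hands the job in; it is judged then, once.
The state is a dict: "t": time; "q": joint angles; "qd": joint speeds; "joint_efforts": joint torques, N m; "eef_pos": TCP position; "ee_rot": TCP orientation; "force": force on the tool from outside, world axes, zero at the start; "moment": the same for the moment, N m; "width": finger opening in m; "gripper_force": force on a finger pad.
Only numpy, scipy, OpenCV 4.12 (cv2) and the standard library are available. Lean on these libraries where they do the work, as an engineer would, in place of code of your own. Each camera call takes 0.05 s, during which the arm holds its last target. There are 200 camera calls.

## Task

Unhook the wheeled carrier with the tin flower from the short parking stand, hook it over the head of the sloping drying rail with its side plate towards you, between the end lip and the spring gate, and lower it gently by feel until both wheels sit on the rail while you still hold it. Then keep hold and push it along the rail through the spring gate, let it go as soon as it is clear of the gate, and see that it rolls down by itself to rest against the end stop. Do not press hard on the rack, do not touch the rack or its gate with the gripper, and leave the other things on the table alone.

Things in the scene. Friction and masses are not known exactly. Their poses are not given: they have to be found in the camera images.
- rack: Drying rack, fixed. Origin on the table under the rail; x = level, pointing downhill; y across, its +y side faces the robot roughly; z up. Plywood base x -265 to 305, y +-50, 10 mm thick; sleeves of radius 12 at x = -235 and 275 carry the rail on rods, nothing stands between them. The rail runs at y = 0 from x = -232 to 270 and slopes down 7 degrees to +x.
- rail_mid (a point): Reference point at rack x = 0, y = 0, 207 mm up. The rail, a flat steel bar on edge (6 mm thick in y, 16 high), is clamped anew each time: its true top edge runs 4 to 32 mm above the line 207 - 0.1228 x, parallel to it, gate, lip and stop with it. How much is not measured: find it by feel or sight. The rail does not give when pressed; more than about 15 N on it is too much.
- rail_load (a point): Loading place: reference point at rack x = -135, y = 0; the true rail top is 4 to 32 mm above it. It lies between the end lip (x = -222, 15 mm high) and the gate (x = -84). A carrier whose origin is at rack x -145 to -130 is clear of both.
- rail_stop (a point): End stop: reference point at its uphill face, rack x = 240, y = 0, true rail top 4 to 32 mm above it; the stop is a steel block 20 mm wide, 27 high above the rail. A carrier resting against it has its origin at rack x = 202, y = 0.
- gate (a joint): Spring gate, rad: 0 closed (across the rail), opens downhill to 1.3, closes by itself. Arm 6 mm wide, 4 to 13 mm above the rail top, on an upright pin at rack x = -84, y = -45 (far side), reaching to y = 2. The wheels push it to about 0.65 and it rubs past both with 0.5 to 2 N. A carrier let go uphill of it stays leaning on it; the carrier is clear of it with its origin beyond rack x = -5.
- carrier: Wheeled carrier with tin flower, 0.28 to 0.45 kg. Origin midway between the axles; x = travel, z up. Flanged wheels turn freely at x = +-24, y = 0: tread radius 10, flanges radius 16, 16 wide. Seated, the origin is 10 mm above the bar's top, square to it, flanges 6 mm below the top; it leans with the slope. On the rack its axes match the rack's. It rolls down at 0.1 to 0.2 m/s.
- carrier_tab (a point): Point to grasp on the carrier (its frame: 0, 0, 45): in the grip tab, a grey plastic block 34 (x) by 12 (y) by 40 mm at z = 22 to 62 of the carrier; take it from above, fingers closing along carrier y. Below it a bridge and a side plate (y = 12 to 17, x +-31, z -6 to 24).
- carrier_mouth (a point): Middle of the hook mouth (carrier frame 0, 0, -50), open to -y between the flanges (z = -16) and the lower arm (z = -84); closed at +y by a strip 4 mm thick at y = 12 to 17. It leaves a bar by moving to +y and comes onto one towards -y, wheels above the bar. The flower hangs under the arm in the x-z plane, centre z = -130, radius 42 mm.
- park: Parking stand, fixed. Origin on the table under the middle of its bar, x along the bar, +y side faces the robot roughly. Base 200 x 100 x 10 mm; level flat bar 170 long, 6 thick, 16 high, top at z = 205, on posts of radius 8 at x = +-82. Chocks 5 mm high at x = +-43 keep the wheels from rolling. The carrier starts on it with its origin at 0, 0, 215 and the same axes.
- tub: White plastic tub, bystander, 100 across, 115 high. Origin at the centre of its underside.
- jar: Glass jar with lid, bystander, 72 across, 130 high. Origin at the centre of its underside.
- blossom: Loose tin flower lying flat on the table, bystander, 100 across, 10 high. Origin at its centre, on the table.
- brush: Paint brush lying on the table, bystander. Origin at its underside.
Not all that is in view belongs to the job. Leave any blue look-alike of the carrier alone.

How it is judged:
By the outcome, as a careful person would: the job done as asked, in the order asked, and still so for the second after the job is handed in, with the robot touching nothing.
It also fails if it takes over 64 s, if anything falls off the work surface, if the arm or the gripper's body presses on something with over 40 N, if the wrist force passes 120 N, or if a joint passes its speed limit or range.

## Working session

There is one attempt and no reset: what is moved stays moved. The work goes in short steps, Python scripts to look and compute and a tool call to move; the robot and the scene stay as the last step left them, time stands still between calls to the robot, and variables do not carry over. Pictures are saved under pics/ and viewed, at most 10 in all, crops included, and the job is handed in when it is done.

Besides the shell and the picture viewer there is one more tool, called after ">>>" by a JSON object that holds its "method" and its "body", one argument or row to a line. servo_tool: Moves the arm, as the interface text tells. Its arguments: {"type":"object","properties":{"targets":{"type":"array"},"force":{"type":"number"}},"required":["targets"]}

```bash
mkdir -p pics; ls; python3 - <<'E'
from station import monitor, viewer
import cv2,pickle
s=monitor.get_state();print(s)
for n in("side","top","wrist"):
    f=viewer.grab_frame(n);cv2.imwrite(f"pics/{n}0.png",f["color"]);pickle.dump(f,open(f"{n}0.pkl","wb"))
    print(n,f["fovy"],f["cx"],f["cy"],f["k1"],f["R"],f["t"])
E
```

```text
pics
{'t': 0.0, 'q': array([ 1.42911355e+00,  3.59376492e-01,  1.10660355e-02, -3.73641076e-04,
       -1.22410518e+00, -2.88062404e-01]), 'qd': array([-6.49374017e-04, -1.07648353e-03,  4.79679661e-05, -7.53439040e-04,
       -9.28602327e-04, -5.56904631e-05]), 'joint_efforts': array([ 2.98290543e-03, -5.82719851e+01,  2.93054008e+01,  6.99717969e+00,
        6.97008902e-03, -1.39109920e-04]), 'eef_pos': array([0.28107951, 0.61319052, 0.24762827]), 'ee_rot': array([ 3.13994027e+00, -1.23311609e-04, -4.29872319e-01]), 'force': array([-0.37994015,  0.57487066,  0.02827963]), 'moment': array([-0.0599799 , -0.00822788,  0.00725883]), 'gripper_force': 0.0, 'width': 0.08800590525822094}
side 51.85145327739442 316.8224279068172 203.1941394656695 -0.05327856781658972 [[-0.93648911 -0.35040631  0.01426801]
 [-0.26570969  0.68240237 -0.68097384]
 [ 0.228881   -0.64151573 -0.73216873]] [0.49093765 0.29933823 1.08761305]
top 51.70209948589268 321.9225736368845 199.7757186230938 -0.053865935771118305 [[ 0.01766202 -0.99983094 -0.00511392]
 [-0.99699513 -0.01722564 -0.07552477]
 [ 0.07542391  0.00643247 -0.99713081]] [-0.06338739  0.54961963  1.45286586]
wrist 64.31332103366962 317.02041416790695 202.93545741032688 -0.007593144831614339 [[-4.16200882e-01 -9.09272324e-01  8.15940579e-04]
 [-8.74850081e-01  4.00689050e-01  2.72186741e-01]
 [-2.47818809e-01  1.12570536e-01 -9.62244102e-01]] [ 0.674822   -0.03301275  0.39037617]
```

View pics/side0.png

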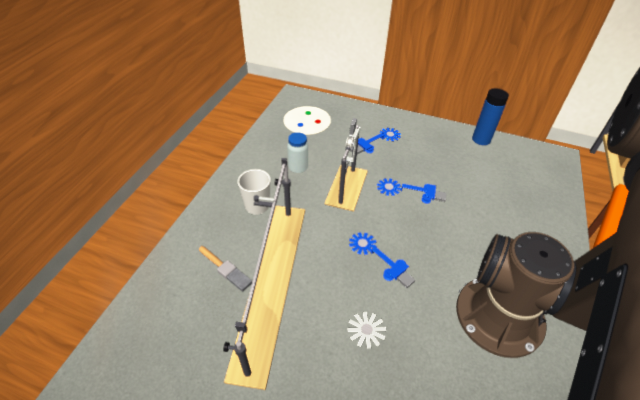

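View pics/top0.png

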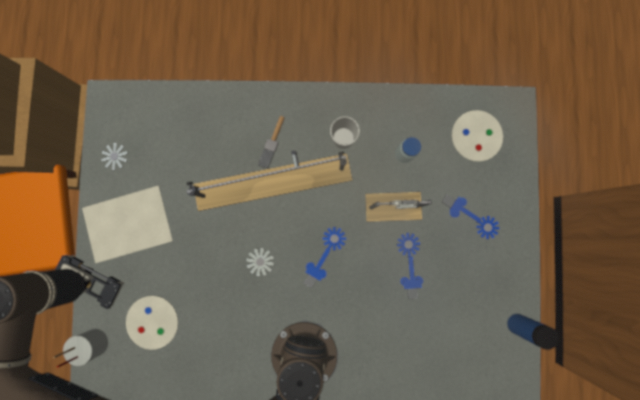

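The side view shows the grey carrier on the small stand at about (350,145), with three blue look-alikes at (375,142), (410,188) and (385,260). The rack runs from its head at (283,165) to its stop at (240,340). In the top view the stand is at (394,206), the rack runs from (345,160) to (193,188), and the gate is near (295,158).

```bash
python3 - <<'E'
import cv2,numpy as np
t=cv2.imread("pics/top0.png");s=cv2.imread("pics/side0.png")
o=np.zeros((600,800,3),np.uint8)
def put(im,x0,y0,x1,y1,k,X,Y):
    c=cv2.resize(im[y0:y1,x0:x1],None,fx=k,fy=k,interpolation=cv2.INTER_CUBIC);o[Y:Y+c.shape[0],X:X+c.shape[1]]=c
put(t,180,145,440,230,3,0,0)
put(s,320,110,390,215,3,0,260)
put(s,225,150,310,260,3,220,260)
put(s,220,310,310,390,3,485,260)
cv2.imwrite("pics/c1.png",o)
E
```

```text
(no output)
```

View pics/c1.png

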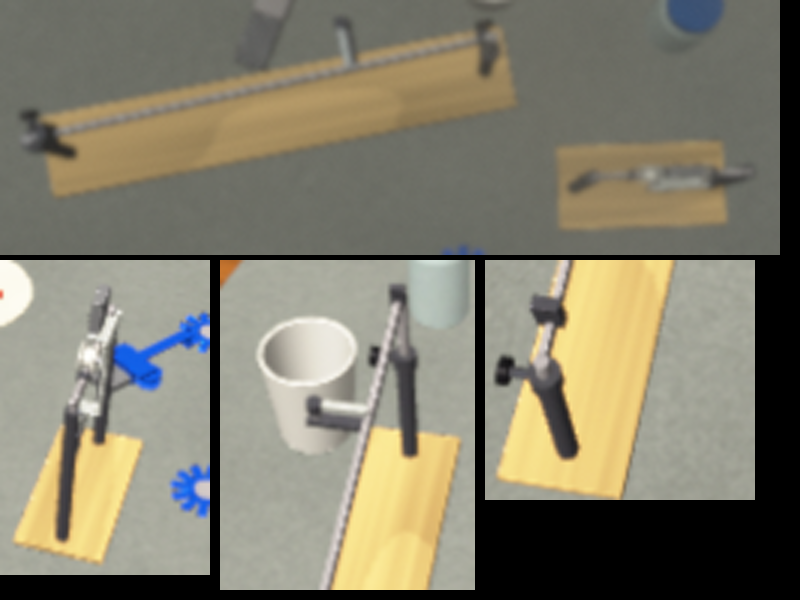

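The crop confirms the grey carrier hooked on the stand as the target. The gate arm is on the far side at crop (345,45), the head lip at (485,35) and the stop at (35,130). I'll fit the poses from these pixels.

```bash
cat > h.py <<'E'
import numpy as np,cv2,pickle
from scipy.optimize import least_squares
def proj(f,X):
    X=np.atleast_2d(X)@f["R"].T+f["t"];s=X[:,:2]/X[:,2:];r=(s**2).sum(1,keepdims=True)
    F=200/np.tan(np.radians(f["fovy"]/2));return s*(1+f["k1"]*r)*F+[f["cx"],f["cy"]]
def w(p,X):
    X=np.atleast_2d(X);c,s=np.cos(p[2]),np.sin(p[2])
    return np.c_[p[0]+c*X[:,0]-s*X[:,1],p[1]+s*X[:,0]+c*X[:,1],X[:,2]]
L=lambda n:pickle.load(open(n+".pkl","rb"))
E
python3 - <<'E'
from h import *
T,S=L("top0"),L("side0")
m=1e-3
def ct(l):return [(180+a/3-.33,145+b/3-.33) for a,b in l]
C=lambda xs,y:np.array(xs)
# park
Pt=ct([(556,147),(724,141),(727,222),(559,229)]);Xt=np.array([[100,-50,10],[-100,-50,10],[-100,50,10],[100,50,10]])*m
Ps=[(367.3,170),(354,210.7),(324.7,204)];Xs=np.array([[-100,50,10],[100,50,10],[100,-50,10]])*m
r=least_squares(lambda p:np.r_[proj(T,w(p,Xt))-Pt,proj(S,w(p,Xs))-Ps].ravel(),[.5,-.2,1.57])
print("park",r.x.round(4),r.fun.reshape(-1,2).round(1).tolist());pk=r.x
# rack
Rt=ct([(515,105),(55,196),(500,28)]);Xt2=np.array([[-265,50,10],[305,50,10],[-265,-50,10]])*m
Rs=[(304.7,208.7),(224.2,383.2),(265.4,389.1)];Xs2=np.array([[-265,50,10],[305,-50,10],[305,50,10]])*m
railT=np.array(ct([(100,125),(440,45)]));railS=np.array([(261.4,256.4),(273,204.7)])
def lin(f,p,h,pts):
    e=proj(f,w(p,[[x,0,.207-.1228*x+h] for x in(-.2,.23)]));d=e[1]-e[0];d/=np.linalg.norm(d)
    q=pts-e[0];return q[:,0]*d[1]-q[:,1]*d[0]
def fun(p):
    return np.r_[(proj(T,w(p,Xt2))-Rt).ravel(),(proj(S,w(p,Xs2))-Rs).ravel(),lin(T,p,p[3],railT),lin(S,p,p[3],railS)]
r=least_squares(fun,[.6,.2,1.7,.018]);print("rack",r.x.round(4),r.fun.round(1));rk=r.x
np.savez("pose.npz",pk=pk,rk=rk)
# overlay
o=[]
for f,(x0,y0,x1,y1) in((T,(180,140,440,230)),(S,(215,110,395,395))):
    im=cv2.resize(f["color"][y0:y1,x0:x1],None,fx=2.1 if y0==110 else 3,fy=2.1 if y0==110 else 3,interpolation=cv2.INTER_CUBIC);k=2.1 if y0==110 else 3
    def dl(X,p,c,cl=False):
        q=(proj(f,w(p,X))-[x0,y0]+.5)*k;cv2.polylines(im,[np.int32(q)],cl,c,1)
    dl(Xt,pk,(0,0,255),True);dl(np.array([[-265,50,10],[305,50,10],[305,-50,10],[-265,-50,10]])*m,rk,(0,0,255),True)
    dl([[x,0,.207-.1228*x+rk[3]] for x in(-.232,.27)],rk,(0,255,0))
    dl(np.array([[-85,0,205],[85,0,205]])*m,pk,(0,255,0))
    dl(np.array([[-17,0,277],[17,0,277],[17,0,237],[-17,0,237]])*m,pk,(255,0,255),True)
    o.append(im)
z=np.zeros((270+0,800,3),np.uint8);z[:,:780]=o[0]
cv2.imwrite("pics/ov.png",np.vstack([z,np.zeros((0,800,3),np.uint8)]));cv2.imwrite("pics/ov2.png",o[1]);
z2=np.zeros((600-270,800,3),np.uint8);a=o[1][:330];b=o[1][330:];z2[:,:378]=a;z2[:b.shape[0],400:778]=b;cv2.imwrite("pics/ov.png",np.vstack([z,z2]))
E
```

```text
park [ 0.5317 -0.3098  1.6296] [[-0.4, 0.1], [-1.1, -0.2], [-0.4, 0.5], [-0.0, 0.6], [0.0, -0.3], [0.1, -1.1], [-0.4, -1.3]]
rack [6.1710e-01 1.1010e-01 1.7892e+00 9.0000e-04] [ 0.2  0.1 -1.1  1.2 -0.4 -1.   0.  -0.1 -0.4 -0.8  0.3 -0.   0.3 -0.9
  0.8 -0.5]
```

View pics/ov.png

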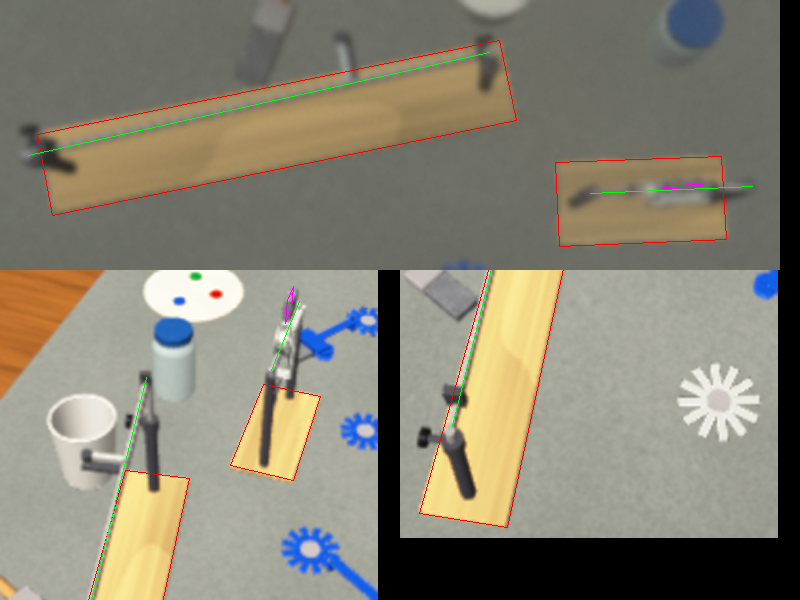

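The park fit is tight, within about 1 px. The rack base fits too, but the rail height isn't observable from here (green line against grey rail at crop (300,95)), so I'll measure it from close by. Next I get the wrist camera mount and the approach moves.

```bash
python3 - <<'E'
from h import *
from scipy.spatial.transform import Rotation as Ro
f=L("wrist0");c=-f["R"].T@f["t"];e=np.array([.28108,.61319,.24763]);R=Ro.from_euler("xyz",[3.13994,-.0001,-.42987]).as_matrix()
print("cam in tool",R.T@(c-e),"axes in tool\n",(f["R"]@R).round(3))
for n in("top0","side0"):
    g=L(n);print(n,(-g["R"].T@g["t"]).round(3))
psi=1.6296-np.pi;tx=np.array([np.cos(psi),np.sin(psi)]);ty=np.array([np.sin(psi),-np.cos(psi)])
d=np.array([.5317,-.3098])-e[:2];print(psi,"move tool x,y",d@tx,d@ty)
E
```

```text
cam in tool [ 0.07413414 -0.00041243 -0.13643564] axes in tool
 [[ 0.001  1.     0.001]
 [-0.962  0.001 -0.272]
 [-0.272 -0.001  0.962]]
top0 [ 0.44  -0.063  1.49 ]
side0 [0.29  0.665 0.993]
-1.5119926535897932 move tool x,y 0.9361235538731768 -0.19594289061829542
```

>>> {"method": "servo_tool", "body": {
  "targets": [
    {"angular":[0,0,7.74],"xyz":[0,0,-2]},
    {"angular":[0,0,7.74],"xyz":[0,0,-2]},
    {"angular":[0,0,7.74],"xyz":[0,0,-2]},
    {"angular":[0,0,7.74],"xyz":[0,0,-2]},
    {"angular":[0,0,7.74],"xyz":[0,0,-2]},
    {"angular":[0,0,7.74],"xyz":[0,0,-2]},
    {"angular":[0,0,7.74],"xyz":[0,0,-2]},
    {"angular":[0,0,7.74],"xyz":[0,0,-2]}
  ]
}}

```text
invalid input
```

>>> {"method": "servo_tool", "body": {
  "targets": [
    {"xyz":[4.5,-0.98,0]},
    {"xyz":[4.5,-0.98,0]},
    {"xyz":[4.5,-0.98,0]},
    {"xyz":[4.5,-0.98,0]},
    {"xyz":[4.5,-0.98,0]},
    {"xyz":[4.5,-0.98,0]},
    {"xyz":[4.5,-0.98,0]},
    {"xyz":[4.5,-0.98,0]},
    {"xyz":[4.5,-0.98,0]},
    {"xyz":[4.5,-0.98,0]},
    {"xyz":[4.5,-0.98,0]},
    {"xyz":[4.5,-0.98,0]},
    {"xyz":[4.5,-0.98,0]},
    {"xyz":[4.5,-0.98,0]},
    {"xyz":[4.5,-0.98,0]},
    {"xyz":[4.5,-0.98,0]},
    {"xyz":[4.5,-0.98,0]},
    {"xyz":[4.5,-0.98,0]},
    {"xyz":[4.5,-0.98,0]},
    {"xyz":[4.5,-0.98,0]}
  ]
}}

```text
invalid input
```

```bash
python3 - <<'E'
from h import *
from station import monitor,viewer
s=monitor.get_state();print(s["t"],s["eef_pos"],s["ee_rot"],s["force"])
f=viewer.grab_frame("wrist");pickle.dump(f,open("wrist1.pkl","wb"))
im=cv2.resize(f["color"],(800,500),interpolation=cv2.INTER_CUBIC)
P=np.load("pose.npz")["pk"]
for X,c in(([[-17,-6,277],[17,-6,277],[17,6,277],[-17,6,277]],(255,0,255)),([[-100,-50,10],[100,-50,10],[100,50,10],[-100,50,10]],(0,0,255)),([[-85,-3,205],[85,-3,205],[85,3,205],[-85,3,205]],(0,255,0))):
    cv2.polylines(im,[np.int32((proj(f,w(P,np.array(X)*1e-3))+.5)*1.25)],True,c,1)
cv2.imwrite("pics/w1.png",im)
E
```

```text
0.15 [0.28113515 0.61329718 0.24786187] [ 3.14035375e+00 -1.22514461e-04 -4.29871262e-01] [-0.24150923  0.19844914 -0.9913282 ]
```

View pics/w1.png

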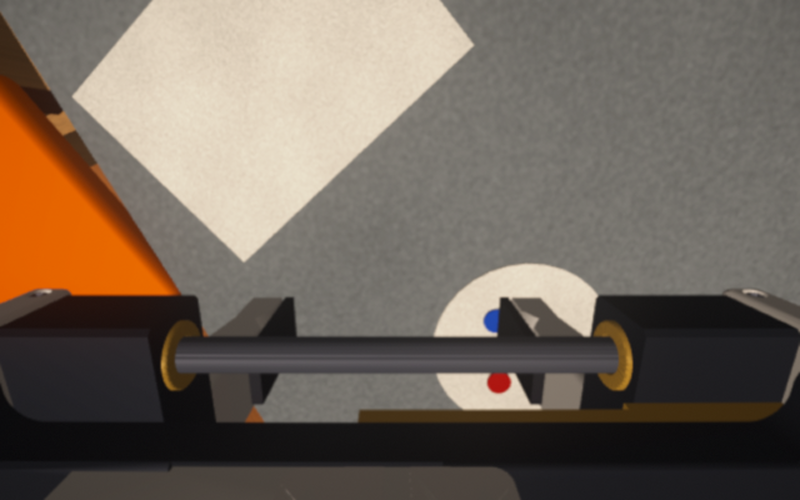

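The wrist view shows the gripper jaws at the bottom and table paper; the arm has not moved because the call was refused, probably for lack of "claw". Retrying with every key.

>>> {"method": "servo_tool", "body": {
  "targets": [
    {"angular":[0,0,7.74],"xyz":[0,0,-2],"claw":8.76},
    {"angular":[0,0,7.74],"xyz":[0,0,-2],"claw":8.76},
    {"angular":[0,0,7.74],"xyz":[0,0,-2],"claw":8.76},
    {"angular":[0,0,7.74],"xyz":[0,0,-2],"claw":8.76},
    {"angular":[0,0,7.74],"xyz":[0,0,-2],"claw":8.76},
    {"angular":[0,0,7.74],"xyz":[0,0,-2],"claw":8.76},
    {"angular":[0,0,7.74],"xyz":[0,0,-2],"claw":8.76},
    {"angular":[0,0,7.74],"xyz":[0,0,-2],"claw":8.76}
  ]
}}

```text
t: 1.0
eef_pos: [0.2812, 0.6134, 0.4092]
ee_rot: [3.141, -0.0, -1.516]
force: [0.1, 0.7, -0.4]
width: 0.088
gripper_force: 0.0
```

>>> {"method": "servo_tool", "body": {
  "targets": [
    {"angular":[0,0,0],"xyz":[4.5,-1.03,0],"claw":8.76},
    {"angular":[0,0,0],"xyz":[4.5,-1.03,0],"claw":8.76},
    {"angular":[0,0,0],"xyz":[4.5,-1.03,0],"claw":8.76},
    {"angular":[0,0,0],"xyz":[4.5,-1.03,0],"claw":8.76},
    {"angular":[0,0,0],"xyz":[4.5,-1.03,0],"claw":8.76},
    {"angular":[0,0,0],"xyz":[4.5,-1.03,0],"claw":8.76},
    {"angular":[0,0,0],"xyz":[4.5,-1.03,0],"claw":8.76},
    {"angular":[0,0,0],"xyz":[4.5,-1.03,0],"claw":8.76},
    {"angular":[0,0,0],"xyz":[4.5,-1.03,0],"claw":8.76},
    {"angular":[0,0,0],"xyz":[4.5,-1.03,0],"claw":8.76},
    {"angular":[0,0,0],"xyz":[4.5,-1.03,0],"claw":8.76},
    {"angular":[0,0,0],"xyz":[4.5,-1.03,0],"claw":8.76},
    {"angular":[0,0,0],"xyz":[4.5,-1.03,0],"claw":8.76},
    {"angular":[0,0,0],"xyz":[4.5,-1.03,0],"claw":8.76},
    {"angular":[0,0,0],"xyz":[4.5,-1.03,0],"claw":8.76},
    {"angular":[0,0,0],"xyz":[4.5,-1.03,0],"claw":8.76},
    {"angular":[0,0,0],"xyz":[4.5,-1.03,0],"claw":8.76},
    {"angular":[0,0,0],"xyz":[4.5,-1.03,0],"claw":8.76},
    {"angular":[0,0,0],"xyz":[4.5,-1.03,0],"claw":8.76}
  ]
}}

```text
t: 2.9
eef_pos: [0.5282, -0.2301, 0.4085]
ee_rot: [-3.141, 0.0, -1.511]
force: [0.7, 1.6, 0.3]
width: 0.0874
gripper_force: 0.0
```

```bash
cat > look.py <<'E'
import sys
from h import *
from station import monitor,viewer
n=sys.argv[1];s=monitor.get_state();print(s["t"],s["eef_pos"],s["ee_rot"],s["force"],s["width"])
f=viewer.grab_frame("wrist");pickle.dump(f,open(n+".pkl","wb"))
im=cv2.resize(f["color"],(800,500),interpolation=cv2.INTER_CUBIC)
Z=np.load("pose.npz");P=Z["pk"];K=Z["rk"];h=float(sys.argv[2]) if len(sys.argv)>2 else .018
R=lambda x,z,y:[x,y,z]
def dr(P,X,c): cv2.polylines(im,[np.int32((proj(f,w(P,np.array(X)*1e-3))+.5)*1.25)],True,c,1)
dr(P,[[-17,-6,277],[17,-6,277],[17,6,277],[-17,6,277]],(255,0,255))
dr(P,[[-100,-50,10],[100,-50,10],[100,50,10],[-100,50,10]],(0,0,255))
dr(P,[[-85,-3,205],[85,-3,205],[85,3,205],[-85,3,205]],(0,255,0))
dr(K,[[-265,-50,10],[305,-50,10],[305,50,10],[-265,50,10]],(0,0,255))
dr(K,[[x,y,207-.1228*x+h*1e3] for x,y in((-232,-3),(0,-3),(0,3),(-232,3))],(0,255,0))
cv2.imwrite(f"pics/{n}.png",im)
E
python3 look.py wrist1
```

```text
2.9 [ 0.52818867 -0.23009464  0.40852561] [-3.14142386e+00  1.28429299e-04 -1.51060300e+00] [0.71009258 1.60459074 0.30739708] 0.08742227248878509
```

View pics/wrist1.png

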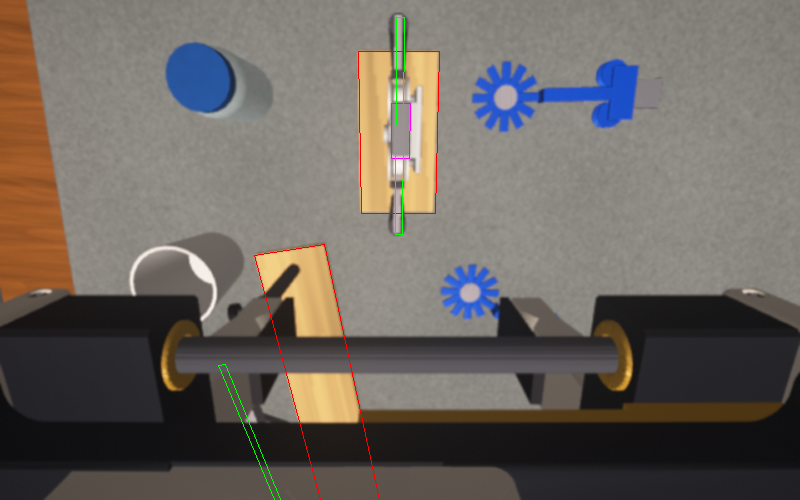

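The view shows the grey tab at (400,130) right under the predicted outline, with the side plate to the right, towards the robot. So the park fit is good to about 1 mm, and I grasp.

>>> {"method": "servo_tool", "body": {
  "targets": [
    {"angular":[0,0,0],"xyz":[4,0.07,0],"claw":7},
    {"angular":[0,0,0],"xyz":[3.98,0.06,0],"claw":6},
    {"angular":[0,0,0],"xyz":[0,0,3.5],"claw":5},
    {"angular":[0,0,0],"xyz":[0,0,3.5],"claw":5},
    {"angular":[0,0,0],"xyz":[0,0,3],"claw":5},
    {"angular":[0,0,0],"xyz":[0,0,2.5],"claw":5},
    {"angular":[0,0,0],"xyz":[0,0,2.05],"claw":5},
    {"angular":[0,0,0],"xyz":[0,0,0],"claw":4},
    {"angular":[0,0,0],"xyz":[0,0,0],"claw":4}
  ],
  "force": 30
}}

```text
t: 3.85
eef_pos: [0.5318, -0.308, 0.2635]
ee_rot: [3.141, -0.0, -1.51]
force: [0.1, -0.2, 0.3]
width: 0.0414
gripper_force: 0.0
```

>>> {"method": "servo_tool", "body": {
  "targets": [
    {"angular":[0,0,0],"xyz":[0,0,0],"claw":0.5},
    {"angular":[0,0,0],"xyz":[0,0,0],"claw":0.5},
    {"angular":[0,0,0],"xyz":[0,0,0],"claw":0.5},
    {"angular":[0,0,0],"xyz":[0,0,0],"claw":0.5},
    {"angular":[0,0,0],"xyz":[0,0,0],"claw":0.5},
    {"angular":[0,0,0],"xyz":[0,0,0],"claw":0.5}
  ],
  "force": 30
}}

```text
t: 4.45
eef_pos: [0.5317, -0.3079, 0.2636]
ee_rot: [-3.141, -0.0, -1.51]
force: [-1.0, -0.8, 3.1]
width: 0.0122
gripper_force: 30.0
```

>>> {"method": "servo_tool", "body": {
  "targets": [
    {"angular":[0,0,0],"xyz":[0,0,-0.5],"claw":0.5},
    {"angular":[0,0,0],"xyz":[0,0,-1],"claw":0.5},
    {"angular":[0,0,0],"xyz":[0,0,-1.2],"claw":0.5},
    {"angular":[0,0,0],"xyz":[0,0,-0.5],"claw":0.5},
    {"angular":[0,0,0],"xyz":[0,0,0],"claw":0.5},
    {"angular":[0,0,0],"xyz":[0,1,0],"claw":0.5},
    {"angular":[0,0,0],"xyz":[0,2,0],"claw":0.5},
    {"angular":[0,0,0],"xyz":[0,2.5,0],"claw":0.5},
    {"angular":[0,0,0],"xyz":[0,2.5,0],"claw":0.5},
    {"angular":[0,0,0],"xyz":[0,2,-2],"claw":0.5},
    {"angular":[0,0,0],"xyz":[0,0,-3],"claw":0.5},
    {"angular":[0,0,0],"xyz":[0,0,-3],"claw":0.5},
    {"angular":[0,0,0],"xyz":[0,0,-2],"claw":0.5},
    {"angular":[0,0,-4.55],"xyz":[0,0,0],"claw":0.5},
    {"angular":[0,0,-4.55],"xyz":[0,0,0],"claw":0.5}
  ]
}}

```text
t: 5.95
eef_pos: [0.4311, -0.3137, 0.3954]
ee_rot: [-3.141, -0.0, -1.349]
force: [0.3, 1.1, -4.1]
width: 0.0117
gripper_force: 30.0
```

```bash
cat > goal.py <<'E'
import sys
from h import *
from station import monitor
from scipy.spatial.transform import Rotation as Ro
# usage: rack x,y (mm) of tcp, world z (mm) -> shift in tool axes cm
x,y,z=map(float,sys.argv[1:4]);K=np.load("pose.npz")["rk"];s=monitor.get_state()
R=Ro.from_euler("xyz",s["ee_rot"]).as_matrix();g=w(K,[[x/1e3,y/1e3,z/1e3]])[0]
c,n=np.cos(K[2]),np.sin(K[2]);d=s["eef_pos"]-[K[0],K[1],0]
print("t",s["t"],"now rack",(1e3*np.array([c*d[0]+n*d[1],-n*d[0]+c*d[1],d[2]])).round(1),"rot",s["ee_rot"].round(4),"want yaw",K[2]-np.pi,"F",s["force"].round(1),"M",s["moment"].round(2),"width",s["width"])
print("shift cm",(R.T@(g-s["eef_pos"])*100).round(2))
E
python3 goal.py -50 90 400
```

```text
t 5.95 now rack [-373.5  273.3  395.4] rot [-3.1407 -0.     -1.3488] want yaw -1.3523810901145064 F [ 0.3  1.1 -4.1] M [ 0.14 -0.01 -0.02] width 0.011728434815461288
shift cm [-32.28 -18.45  -0.45]
```

>>> {"method": "servo_tool", "body": {
  "targets": [
    {"angular":[0,0,0.2],"xyz":[-2,-1.1,0],"claw":0.5},
    {"angular":[0,0,0],"xyz":[-4,-2.3,0],"claw":0.5},
    {"angular":[0,0,0],"xyz":[-4,-2.3,0],"claw":0.5},
    {"angular":[0,0,0],"xyz":[-4,-2.3,0],"claw":0.5},
    {"angular":[0,0,0],"xyz":[-4,-2.3,0],"claw":0.5},
    {"angular":[0,0,0],"xyz":[-4,-2.3,0],"claw":0.5},
    {"angular":[0,0,0],"xyz":[-4,-2.3,0],"claw":0.5},
    {"angular":[0,0,0],"xyz":[-4,-2.3,0],"claw":0.5},
    {"angular":[0,0,0],"xyz":[-2.3,-1.2,0],"claw":0.5},
    {"angular":[0,0,0],"xyz":[0,0,0],"claw":0.5},
    {"angular":[0,0,0],"xyz":[0,0,0],"claw":0.5}
  ]
}}

```text
t: 7.05
eef_pos: [0.5418, 0.0414, 0.3943]
ee_rot: [3.14, -0.0, -1.354]
force: [-0.3, -0.3, -3.2]
width: 0.0118
gripper_force: 30.0
```

```bash
python3 look.py wrist2; python3 goal.py -135 90 400
```

```text
7.05 [0.54180265 0.04140316 0.39434592] [ 3.14007995e+00 -2.19258839e-04 -1.35376839e+00] [-0.30364472 -0.29421148 -3.18102919] 0.011797700773980959
t 7.1 now rack [-51.4  88.5 394.7] rot [ 3.1406e+00 -2.0000e-04 -1.3548e+00] want yaw -1.3523810901145064 F [ 0.3 -0.1 -3.2] M [-0.   -0.05 -0.02] width 0.011849339960799973
shift cm [ 8.36  0.13 -0.53]
```

View pics/wrist2.png

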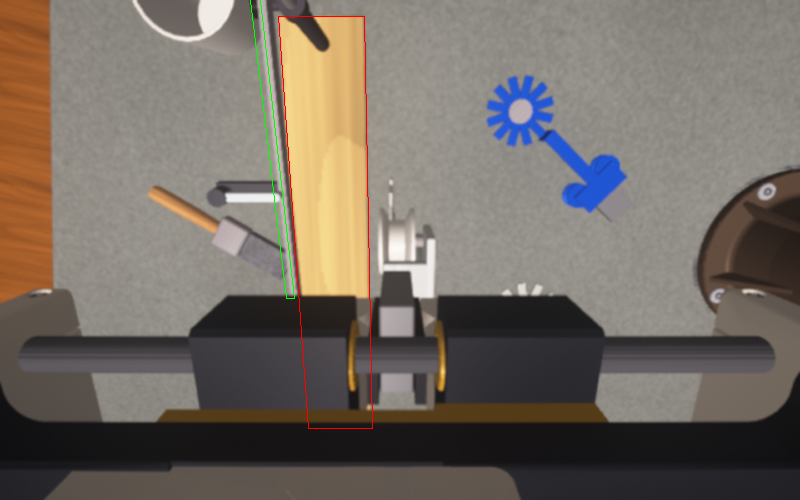

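The view shows the rail at about (265,50) to (290,280), the gate at (215,195) to (280,195), and the held carrier's wheel at (400,240). I take one more frame closer in y, and extract the rail edges from both numerically.

>>> {"method": "servo_tool", "body": {
  "targets": [
    {"angular":[0,0,-0.1],"xyz":[0,-2,-0.5],"claw":0.5},
    {"angular":[0,0,0],"xyz":[0,-2,0],"claw":0.5},
    {"angular":[0,0,0],"xyz":[0,-1.5,0],"claw":0.5},
    {"angular":[0,0,0],"xyz":[0,0,0],"claw":0.5},
    {"angular":[0,0,0],"xyz":[0,0,0],"claw":0.5}
  ]
}}

```text
t: 7.6
eef_pos: [0.5957, 0.0518, 0.3997]
ee_rot: [3.141, -0.0, -1.355]
force: [-0.9, -0.6, -3.2]
width: 0.0122
gripper_force: 30.0
```

```bash
python3 look.py wrist3; python3 - <<'E'
from h import *
a=L("wrist2")["color"][0:235,120:300];b=L("wrist3")["color"][0:235,180:360]
o=np.hstack([cv2.resize(i,None,fx=2.2,fy=2.5,interpolation=cv2.INTER_CUBIC) for i in(a,b)])
cv2.imwrite("pics/z.png",o);print(o.shape)
E
```

```text
7.6 [0.59569073 0.05175803 0.3996926 ] [ 3.14059811e+00 -1.28466285e-04 -1.35487529e+00] [-0.85812602 -0.5548649  -3.20160196] 0.012170387222096426
(588, 792, 3)
```

View pics/z.png

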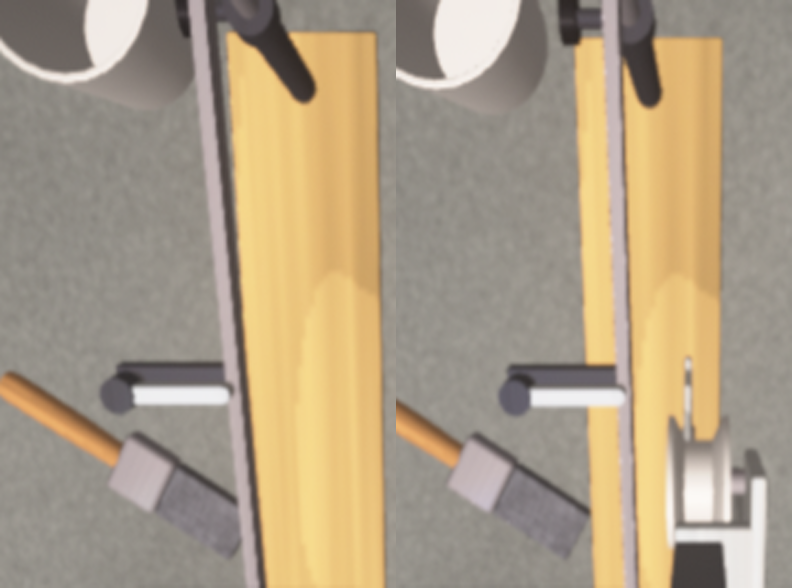

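The left and right crops (wrist2 and wrist3) show the light rail top with its dark near face: top strip at (203,50) to (250,560) left and (612,50) to (629,560) right. The gate arm tip is at (228,396) left and (622,397) right. Now a subpixel edge fit.

```bash
cat > fit.py <<'E'
from h import *
A,B=L("wrist2"),L("wrist3")
def edges(f,line,rows,sgn,half,ch):
    # subpixel position of strongest signed horizontal gradient near line(u at v)
    im=cv2.GaussianBlur(ch(f["color"]),(0,0),.8).astype(float);out=[]
    for v in rows:
        u0=np.interp(v,[line[0][1],line[1][1]],[line[0][0],line[1][0]]);us=np.arange(int(u0-half),int(u0+half)+1)
        g=sgn*(im[v,us+1]-im[v,us-1])/2;i=int(np.clip(np.argmax(g),1,len(g)-2))
        den=g[i-1]-2*g[i]+g[i+1];out.append((us[i]+(.5*(g[i-1]-g[i+1])/den if den else 0),v))
    o=np.array(out);c=np.polyfit(o[:,1],o[:,0],1);r=o[:,0]-np.polyval(c,o[:,1]);k=abs(r)<.6
    c=np.polyfit(o[k,1],o[k,0],1);print("edge rms",np.std(o[k,0]-np.polyval(c,o[k,1])).round(2),k.sum(),len(k));return o[k]
gray=lambda i:cv2.cvtColor(i,cv2.COLOR_BGR2GRAY);sat=lambda i:cv2.cvtColor(i,cv2.COLOR_BGR2HSV)[:,:,1]
a=lambda X,Y:(120+X/2.2-.5,Y/2.5-.5);b=lambda X,Y:(180+(X-396)/2.2-.5,Y/2.5-.5)
rows=list(range(28,140,3))+list(range(170,225,3));rb=list(range(20,100,3))
# right edge of rail top: bright->dark ; base +y edge: wood->grey
m=1e-3
obs=[(A,edges(A,(a(210,50),a(257,560)),rows,-1,4,gray),"rail"),(B,edges(B,(b(621,50),b(636,560)),rows,-1,4,gray),"rail"),
 (A,edges(A,(a(376,50),a(384,560)),list(range(20,225,3)),-1,4,sat),"by"),(B,edges(B,(b(721,50),b(719,400)),list(range(20,150,3)),-1,4,sat),"by"),
 (B,edges(B,(b(577,50),b(590,480)),list(range(50,130,3)),1,4,sat),"bmy")]
L3={"rail":lambda p:[[x,.003,.207-.1228*x+p[3]] for x in(-.22,-.02)],"by":lambda p:[[x,.05,.01] for x in(-.25,0)],"bmy":lambda p:[[x,-.05,.01] for x in(-.25,0)]}
corn=[(A,a(228,33),[-.265,-.05,.01]),(A,a(376,33),[-.265,.05,.01]),(B,b(576,38),[-.265,-.05,.01]),(B,b(721,39),[-.265,.05,.01])]
def fun(p):
    o=[]
    for f,pt,k in obs:
        e=proj(f,w(p,L3[k](p)));d=e[1]-e[0];d/=np.linalg.norm(d);q=pt-e[0];o.append((q[:,0]*d[1]-q[:,1]*d[0])/len(pt)**.5*2)
    for f,px,X in corn:o.append((proj(f,w(p,[X]))[0]-px)*[.3,.5])
    return np.concatenate(o)
r=least_squares(fun,np.load("pose.npz")["rk"]);p=r.x;print(p.round(4),"rms",np.sqrt(2*r.cost/len(r.fun)).round(3))
cov=np.linalg.inv(r.jac.T@r.jac);print("sens per px mm",np.sqrt(np.diag(cov))*1e3)
i=0
for f,pt,k in obs: print(k,r.fun[i:i+len(pt)].mean()*len(pt)**.5/2);i+=len(pt)
print(r.fun[i:].round(2))
for f,px in((A,a(229,396)),(B,b(625,397))): print("gate tip pred",proj(f,w(p,[[-.084,.002,.207+.0103+p[3]+.013]])),"seen",px)
np.savez("pose.npz",pk=np.load("pose.npz")["pk"],rk=p)
E
cp pose.npz pose0.npz; python3 fit.py
```

```text
edge rms 0.09 57 57
edge rms 0.16 54 57
edge rms 0.07 69 69
edge rms 0.06 44 44
edge rms 0.05 27 27
[0.6186 0.1103 1.7847 0.0041] rms 0.124
sens per px mm [0.75995828 1.29031065 4.25078181 2.33263459]
rail 0.2118774700130079
rail -0.609942619482782
by 0.5810035167702553
by 0.24631096925133392
bmy -0.2009212339409875
[-0.34 -0.06  0.05  0.04 -0.32  0.07  0.24 -0.04]
gate tip pred [[223.63753873 157.69232961]] seen (223.59090909090907, 157.9)
gate tip pred [[283.24267127 158.53344082]] seen (283.59090909090907, 158.3)
```

The fit gives a rail height of about 4 mm above reference (uncertainty a few mm), and the gate prediction matches to 0.3 px. Next I align yaw, tilt 7° and move to the loading place.

>>> {"method": "servo_tool", "body": {
  "targets": [
    {"angular":[0,0,0.12],"xyz":[3,0.4,0],"claw":0.5},
    {"angular":[0,0,0],"xyz":[3,0.4,0],"claw":0.5},
    {"angular":[0,2,0],"xyz":[1.5,0.2,0],"claw":0.5},
    {"angular":[0,3,0],"xyz":[0,0,0],"claw":0.5},
    {"angular":[0,2,0],"xyz":[0,0,0],"claw":0.5},
    {"angular":[0,0,0],"xyz":[0,0,0],"claw":0.5},
    {"angular":[0,0,0],"xyz":[0,0,0],"claw":0.5}
  ]
}}

```text
t: 8.35
eef_pos: [0.6018, -0.0224, 0.4005]
ee_rot: [-3.141, -0.121, -1.355]
force: [-0.2, 0.1, -4.1]
width: 0.0121
gripper_force: 30.0
```

```bash
python3 goal.py -130 45 316
```

```text
t 8.35 now rack [-126.1   44.6  400.5] rot [-3.141  -0.121  -1.3551] want yaw -1.3569218772348235 F [-0.2  0.1 -4.1] M [0.66 0.13 0.03] width 0.012114389491349027
shift cm [-0.63  0.05  8.44]
```

>>> {"method": "servo_tool", "body": {
  "targets": [
    {"angular":[0,0,0.1],"xyz":[-0.13,0.05,1.4],"claw":0.5},
    {"angular":[0,0,0],"xyz":[-0.2,0,2.5],"claw":0.5},
    {"angular":[0,0,0],"xyz":[-0.2,0,2.5],"claw":0.5},
    {"angular":[0,0,0],"xyz":[-0.1,0,1.5],"claw":0.5},
    {"angular":[0,0,0],"xyz":[0,0,0.5],"claw":0.5},
    {"angular":[0,0,0],"xyz":[0,0,0],"claw":0.5},
    {"angular":[0,0,0],"xyz":[0,0,0],"claw":0.5}
  ]
}}

```text
t: 9.05
eef_pos: [0.6033, -0.0266, 0.3172]
ee_rot: [-3.14, -0.122, -1.358]
force: [-0.0, 0.9, -2.2]
width: 0.0116
gripper_force: 30.0
```

```bash
python3 goal.py -130 0 316
```

```text
t 9.05 now rack [-130.5   44.   317.2] rot [-3.1397 -0.1221 -1.3576] want yaw -1.3569218772348235 F [-0.   0.9 -2.2] M [0.64 0.04 0.07] width 0.011631483978044017
shift cm [-0.06 -4.4   0.12]
```

>>> {"method": "servo_tool", "body": {
  "targets": [
    {"angular":[0,0,0],"xyz":[0,-0.7,0],"claw":0.5},
    {"angular":[0,0,0],"xyz":[0,-0.8,0],"claw":0.5},
    {"angular":[0,0,0],"xyz":[0,-0.8,0],"claw":0.5},
    {"angular":[0,0,0],"xyz":[0,-0.8,0],"claw":0.5},
    {"angular":[0,0,0],"xyz":[0,-0.8,0],"claw":0.5},
    {"angular":[0,0,0],"xyz":[0,-0.5,0],"claw":0.5},
    {"angular":[0,0,0],"xyz":[0,0,0],"claw":0.5},
    {"angular":[0,0,0],"xyz":[0,0,0],"claw":0.5}
  ]
}}

```text
t: 9.85
eef_pos: [0.6457, -0.0172, 0.3157]
ee_rot: [3.141, -0.122, -1.357]
force: [0.7, 0.3, -2.6]
width: 0.0115
gripper_force: 30.0
```

```bash
python3 goal.py -130 0 316; python3 look.py wrist4 .0041; python3 - <<'E'
from h import *
f=L("wrist4");o=cv2.resize(f["color"][60:260,220:420],None,fx=3,fy=3,interpolation=cv2.INTER_CUBIC)
K=np.load("pose.npz")["rk"]
for y in(-.003,.003):
    q=(proj(f,w(K,[[x,y,.207-.1228*x+K[3]] for x in(-.232,-.15)]))-[220,60]+.5)*3;cv2.polylines(o,[np.int32(q)],False,(0,255,0),1)
cv2.imwrite("pics/z4.png",o)
E
```

```text
t 9.85 now rack [-130.3    0.6  315.7] rot [ 3.1412 -0.1222 -1.3573] want yaw -1.3569218772348235 F [ 0.7  0.3 -2.6] M [0.65 0.09 0.  ] width 0.011531777334599995
shift cm [-0.02 -0.06 -0.04]
9.85 [ 0.64572041 -0.01717473  0.31567803] [ 3.14124939 -0.12220269 -1.35727347] [ 0.71527796  0.26716377 -2.6409353 ] 0.011531777334599995
```

View pics/z4.png

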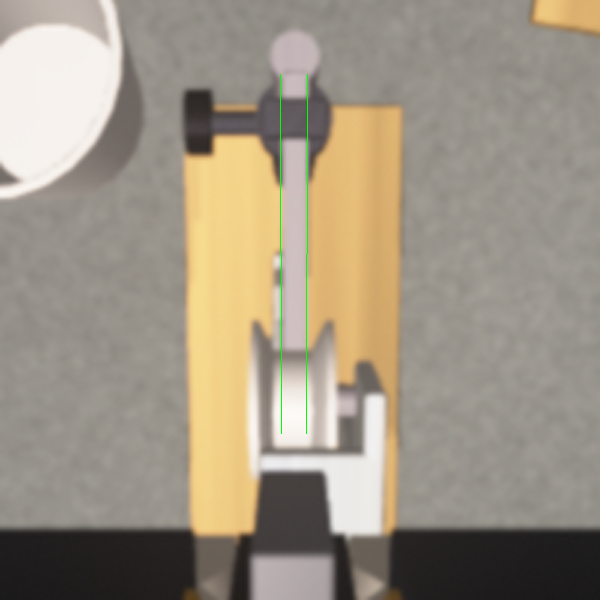

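The zoom shows the rail, edges at 281 and 306 px, centred in the wheel groove at 293 px. The hook is around the bar, the yaw is parallel and the lip is well clear uphill. I lower in stages by feel.

>>> {"method": "servo_tool", "body": {
  "targets": [
    {"angular":[0,0,0],"xyz":[0,-0.03,0.3],"claw":0.5},
    {"angular":[0,0,0],"xyz":[0,-0.03,0.4],"claw":0.5},
    {"angular":[0,0,0],"xyz":[0,0,0.4],"claw":0.5},
    {"angular":[0,0,0],"xyz":[0,0,0.3],"claw":0.5},
    {"angular":[0,0,0],"xyz":[0,0,0.2],"claw":0.5},
    {"angular":[0,0,0],"xyz":[0,0,0],"claw":0.5}
  ]
}}

```text
t: 10.5
eef_pos: [0.6466, -0.019, 0.2996]
ee_rot: [3.141, -0.122, -1.357]
force: [-0.3, -0.2, -3.4]
width: 0.012
gripper_force: 30.0
```

>>> {"method": "servo_tool", "body": {
  "targets": [
    {"angular":[0,0,0],"xyz":[0,0,0.1],"claw":0.5},
    {"angular":[0,0,0],"xyz":[0,0,0.1],"claw":0.5},
    {"angular":[0,0,0],"xyz":[0,0,0.1],"claw":0.5},
    {"angular":[0,0,0],"xyz":[0,0,0.1],"claw":0.5},
    {"angular":[0,0,0],"xyz":[0,0,0],"claw":0.5}
  ]
}}

```text
t: 11.0
eef_pos: [0.6468, -0.0194, 0.2959]
ee_rot: [3.142, -0.122, -1.357]
force: [0.5, -0.4, -4.2]
width: 0.0118
gripper_force: 30.0
```

```bash
python3 goal.py -130 0 286
```

```text
t 11.0 now rack [-132.7   -0.   295.9] rot [ 3.1416 -0.1221 -1.3572] want yaw -1.3569218772348235 F [ 0.5 -0.4 -4.2] M [0.69 0.07 0.02] width 0.011838416546168011
shift cm [-0.39  0.    0.95]
```

>>> {"method": "servo_tool", "body": {
  "targets": [
    {"angular":[0,0,0],"xyz":[0,0,0.08],"claw":0.5},
    {"angular":[0,0,0],"xyz":[0,0,0.08],"claw":0.5},
    {"angular":[0,0,0],"xyz":[0,0,0.08],"claw":0.5},
    {"angular":[0,0,0],"xyz":[0,0,0],"claw":0.5}
  ]
}}

```text
t: 11.4
eef_pos: [0.6469, -0.0197, 0.2935]
ee_rot: [3.142, -0.122, -1.357]
force: [0.5, -0.2, -2.4]
width: 0.0122
gripper_force: 30.0
```

>>> {"method": "servo_tool", "body": {
  "targets": [
    {"angular":[0,0,0],"xyz":[0,0,0.08],"claw":0.5},
    {"angular":[0,0,0],"xyz":[0,0,0.08],"claw":0.5},
    {"angular":[0,0,0],"xyz":[0,0,0],"claw":0.5}
  ]
}}

```text
t: 11.7
eef_pos: [0.6469, -0.0199, 0.292]
ee_rot: [-3.142, -0.122, -1.357]
force: [-0.5, -0.1, -3.5]
width: 0.0116
gripper_force: 30.0
```

>>> {"method": "servo_tool", "body": {
  "targets": [
    {"angular":[0,0,0],"xyz":[0,0,0.06],"claw":0.5},
    {"angular":[0,0,0],"xyz":[0,0,0.06],"claw":0.5},
    {"angular":[0,0,0],"xyz":[0,0,0],"claw":0.5}
  ]
}}

```text
t: 12.0
eef_pos: [0.647, -0.02, 0.2908]
ee_rot: [-3.142, -0.122, -1.357]
force: [-0.1, -0.1, -3.0]
width: 0.0119
gripper_force: 30.0
```

>>> {"method": "servo_tool", "body": {
  "targets": [
    {"angular":[0,0,0],"xyz":[0,0,0.06],"claw":0.5},
    {"angular":[0,0,0],"xyz":[0,0,0.06],"claw":0.5},
    {"angular":[0,0,0],"xyz":[0,0,0],"claw":0.5}
  ]
}}

```text
t: 12.3
eef_pos: [0.647, -0.0202, 0.2896]
ee_rot: [3.142, -0.122, -1.357]
force: [0.5, 0.3, -3.9]
width: 0.0122
gripper_force: 30.0
```

>>> {"method": "servo_tool", "body": {
  "targets": [
    {"angular":[0,0,0],"xyz":[0,0,0.05],"claw":0.5},
    {"angular":[0,0,0],"xyz":[0,0,0.05],"claw":0.5},
    {"angular":[0,0,0],"xyz":[0,0,0],"claw":0.5}
  ]
}}

```text
t: 12.6
eef_pos: [0.647, -0.0203, 0.2886]
ee_rot: [-3.142, -0.122, -1.357]
force: [1.0, -0.4, -3.2]
width: 0.0118
gripper_force: 30.0
```

>>> {"method": "servo_tool", "body": {
  "targets": [
    {"angular":[0,0,0],"xyz":[0,0,0.05],"claw":0.5},
    {"angular":[0,0,0],"xyz":[0,0,0.05],"claw":0.5},
    {"angular":[0,0,0],"xyz":[0,0,0],"claw":0.5}
  ]
}}

```text
t: 12.9
eef_pos: [0.647, -0.0205, 0.2878]
ee_rot: [3.142, -0.122, -1.357]
force: [-0.9, -0.5, -2.3]
width: 0.0119
gripper_force: 30.0
```

>>> {"method": "servo_tool", "body": {
  "targets": [
    {"angular":[0,0,0],"xyz":[0,0,0.05],"claw":0.5},
    {"angular":[0,0,0],"xyz":[0,0,0.03],"claw":0.5},
    {"angular":[0,0,0],"xyz":[0,0,0],"claw":0.5}
  ]
}}

```text
t: 13.2
eef_pos: [0.6469, -0.0206, 0.2872]
ee_rot: [-3.142, -0.122, -1.357]
force: [-2.7, -0.2, 0.3]
width: 0.012
gripper_force: 30.0
```

```bash
python3 goal.py -130 0 286
```

```text
t 13.2 now rack [-1.339e+02  1.000e-01  2.872e+02] rot [-3.1416 -0.1224 -1.3573] want yaw -1.3569218772348235 F [-2.7 -0.2  0.3] M [ 0.36  1.23 -0.15] width 0.01195114189447161
shift cm [-0.41 -0.01  0.08]
```

>>> {"method": "servo_tool", "body": {
  "targets": [
    {"angular":[0,0,0],"xyz":[0,0,0],"claw":0.5},
    {"angular":[0,0,0],"xyz":[0,0,0],"claw":0.5}
  ]
}}

```text
t: 13.4
eef_pos: [0.647, -0.0207, 0.2872]
ee_rot: [-3.142, -0.122, -1.357]
force: [-3.8, -0.9, 0.5]
width: 0.0121
gripper_force: 30.0
```

>>> {"method": "servo_tool", "body": {
  "targets": [
    {"angular":[0,0,0],"xyz":[0,0.05,0],"claw":0.5},
    {"angular":[0,0,0],"xyz":[0,0,0],"claw":0.5}
  ]
}}

```text
t: 13.6
eef_pos: [0.6468, -0.0206, 0.2872]
ee_rot: [-3.141, -0.122, -1.357]
force: [-2.1, 0.5, 1.6]
width: 0.0113
gripper_force: 30.0
```

```bash
python3 goal.py -130 0 286
```

```text
t 13.6 now rack [-1.339e+02  2.000e-01  2.872e+02] rot [-3.1407 -0.1223 -1.3572] want yaw -1.3569218772348235 F [-2.1  0.5  1.6] M [ 0.35  0.94 -0.14] width 0.011327721189698133
shift cm [-0.4  -0.02  0.07]
```

>>> {"method": "servo_tool", "body": {
  "targets": [
    {"angular":[0,0,0],"xyz":[0,0.08,0],"claw":0.5},
    {"angular":[0,0,0],"xyz":[0,0,0],"claw":0.5}
  ]
}}

```text
t: 13.8
eef_pos: [0.6464, -0.0206, 0.2872]
ee_rot: [-3.14, -0.122, -1.357]
force: [-0.0, 0.0, -0.0]
width: 0.0117
gripper_force: 30.0
```

```bash
python3 goal.py -130 0 286
```

```text
t 13.8 now rack [-133.7    0.6  287.2] rot [-3.1398 -0.1221 -1.3572] want yaw -1.3569218772348235 F [-0.  0. -0.] M [ 0.53 -0.13  0.11] width 0.011696600687561239
shift cm [-0.39 -0.06  0.07]
```

>>> {"method": "servo_tool", "body": {
  "targets": [
    {"angular":[0,0,0],"xyz":[0,0,0.03],"claw":0.5},
    {"angular":[0,0,0],"xyz":[0,0,0],"claw":0.5},
    {"angular":[0,0,0],"xyz":[0,0,0],"claw":0.5}
  ]
}}

```text
t: 14.1
eef_pos: [0.6464, -0.0206, 0.2871]
ee_rot: [-3.14, -0.122, -1.357]
force: [1.0, 1.7, 2.3]
width: 0.0116
gripper_force: 30.0
```

```bash
python3 goal.py -130 0 286
```

```text
t 14.1 now rack [-133.8    0.6  287.1] rot [-3.14   -0.1223 -1.3571] want yaw -1.3569218772348235 F [1.  1.7 2.3] M [ 0.66 -0.46  0.11] width 0.011559870435697357
shift cm [-0.39 -0.06  0.06]
```

Contact came at TCP z 0.2872, which gives h of about 5 mm. Lateral force is nulled, about 5 N sits on the rail and the carrier is seated in hand. I now push downhill along the rail while holding.

>>> {"method": "servo_tool", "body": {
  "targets": [
    {"angular":[0,0,0],"xyz":[-0.3,0,0],"claw":0.5},
    {"angular":[0,0,0],"xyz":[-0.5,0,0],"claw":0.5},
    {"angular":[0,0,0],"xyz":[-0.5,0,0],"claw":0.5},
    {"angular":[0,0,0],"xyz":[-0.5,0,0],"claw":0.5},
    {"angular":[0,0,0],"xyz":[-0.5,0,0],"claw":0.5},
    {"angular":[0,0,0],"xyz":[-0.5,0,0],"claw":0.5},
    {"angular":[0,0,0],"xyz":[0,0,0],"claw":0.5}
  ]
}}

```text
t: 14.8
eef_pos: [0.64, 0.007, 0.2837]
ee_rot: [-3.141, -0.122, -1.357]
force: [1.6, -0.3, 6.2]
width: 0.0117
gripper_force: 30.0
```

```bash
python3 goal.py 12 0 269
```

```text
t 14.8 now rack [-105.5    1.   283.7] rot [-3.1407 -0.1223 -1.3569] want yaw -1.3569218772348235 F [ 1.6 -0.3  6.2] M [ 0.43 -0.81  0.07] width 0.011718339857772314
shift cm [-11.84  -0.1    0.03]
```

>>> {"method": "servo_tool", "body": {
  "targets": [
    {"angular":[0,0,0],"xyz":[0,-0.05,-0.05],"claw":0.5},
    {"angular":[0,0,0],"xyz":[-0.5,0,0],"claw":0.5},
    {"angular":[0,0,0],"xyz":[-0.5,-0.01,0],"claw":0.5},
    {"angular":[0,0,0],"xyz":[-0.5,0,-0.01],"claw":0.5},
    {"angular":[0,0,0],"xyz":[-0.5,-0.01,0],"claw":0.5},
    {"angular":[0,0,0],"xyz":[-0.5,0,-0.01],"claw":0.5},
    {"angular":[0,0,0],"xyz":[0,0,0],"claw":0.5}
  ]
}}

```text
t: 15.5
eef_pos: [0.6347, 0.0316, 0.2805]
ee_rot: [3.141, -0.122, -1.357]
force: [-1.2, 0.9, 3.9]
width: 0.0118
gripper_force: 30.0
```

```bash
python3 goal.py 12 0 269
```

```text
t 15.5 now rack [-80.3   1.  280.5] rot [ 3.1405 -0.1217 -1.3566] want yaw -1.3569218772348235 F [-1.2  0.9  3.9] M [0.62 0.7  0.  ] width 0.011803352502409239
shift cm [-9.3  -0.1   0.02]
```

>>> {"method": "servo_tool", "body": {
  "targets": [
    {"angular":[0,0,0],"xyz":[-0.5,0.02,-0.03],"claw":0.5},
    {"angular":[0,0,0],"xyz":[-0.6,0,0],"claw":0.5},
    {"angular":[0,0,0],"xyz":[-0.6,0,-0.01],"claw":0.5},
    {"angular":[0,0,0],"xyz":[-0.6,0,0],"claw":0.5},
    {"angular":[0,0,0],"xyz":[-0.6,0,-0.01],"claw":0.5},
    {"angular":[0,0,0],"xyz":[0,0,0],"claw":0.5}
  ]
}}

```text
t: 16.1
eef_pos: [0.6286, 0.0598, 0.2776]
ee_rot: [3.141, -0.122, -1.357]
force: [-1.4, -0.2, 1.8]
width: 0.0119
gripper_force: 30.0
```

```bash
python3 goal.py 12 0 269
```

```text
t 16.1 now rack [-51.5   0.9 277.6] rot [ 3.1412 -0.1219 -1.3566] want yaw -1.3569218772348235 F [-1.4 -0.2  1.8] M [ 0.26  0.65 -0.2 ] width 0.011928808862036722
shift cm [-6.4  -0.09  0.08]
```

>>> {"method": "servo_tool", "body": {
  "targets": [
    {"angular":[0,0,0],"xyz":[-0.5,0.03,0],"claw":0.5},
    {"angular":[0,0,0],"xyz":[-0.6,0,0],"claw":0.5},
    {"angular":[0,0,0],"xyz":[-0.6,0,0],"claw":0.5},
    {"angular":[0,0,0],"xyz":[-0.6,0,0],"claw":0.5},
    {"angular":[0,0,0],"xyz":[-0.6,0,0],"claw":0.5},
    {"angular":[0,0,0],"xyz":[0,0,0],"claw":0.5}
  ]
}}

```text
t: 16.7
eef_pos: [0.622, 0.0881, 0.2736]
ee_rot: [3.14, -0.121, -1.357]
force: [-4.1, 1.8, -1.1]
width: 0.012
gripper_force: 30.0
```

```bash
python3 goal.py 12 0 269
```

```text
t 16.7 now rack [-22.4   1.4 273.6] rot [ 3.1404 -0.1215 -1.3566] want yaw -1.3569218772348235 F [-4.1  1.8 -1.1] M [ 0.98  1.57 -0.23] width 0.011968459888471656
shift cm [-3.47 -0.14  0.04]
```

>>> {"method": "servo_tool", "body": {
  "targets": [
    {"angular":[0,0,0],"xyz":[0,0.05,0.03],"claw":0.5},
    {"angular":[0,0,0],"xyz":[-0.5,0.02,0.01],"claw":0.5},
    {"angular":[0,0,0],"xyz":[-0.5,0,0],"claw":0.5},
    {"angular":[0,0,0],"xyz":[0,0,0],"claw":0.5}
  ]
}}

```text
t: 17.1
eef_pos: [0.6197, 0.0971, 0.2725]
ee_rot: [3.141, -0.122, -1.357]
force: [-3.1, 0.9, -1.9]
width: 0.0119
gripper_force: 30.0
```

```bash
python3 goal.py 12 0 269
```

```text
t 17.1 now rack [-13.1   1.7 272.5] rot [ 3.1415 -0.122  -1.357 ] want yaw -1.3569218772348235 F [-3.1  0.9 -1.9] M [ 0.76  1.11 -0.22] width 0.0119267147092425
shift cm [-2.54 -0.17  0.04]
```

>>> {"method": "servo_tool", "body": {
  "targets": [
    {"angular":[0,0,0],"xyz":[-0.3,0.04,0.04],"claw":0.5},
    {"angular":[0,0,0],"xyz":[-0.5,0.02,0],"claw":0.5},
    {"angular":[0,0,0],"xyz":[-0.5,0,0],"claw":0.5},
    {"angular":[0,0,0],"xyz":[0,0,0],"claw":0.5}
  ]
}}

```text
t: 17.5
eef_pos: [0.6167, 0.1098, 0.2708]
ee_rot: [-3.141, -0.122, -1.357]
force: [-1.0, 0.4, -0.9]
width: 0.012
gripper_force: 30.0
```

```bash
python3 goal.py 12 0 269
```

```text
t 17.5 now rack [ -0.    2.  270.8] rot [-3.1408 -0.1219 -1.3566] want yaw -1.3569218772348235 F [-1.   0.4 -0.9] M [ 0.66  0.26 -0.06] width 0.011999251485547946
shift cm [-1.21 -0.2   0.03]
```

>>> {"method": "servo_tool", "body": {
  "targets": [
    {"angular":[0,0,0],"xyz":[-0.4,0.02,0.03],"claw":0.5},
    {"angular":[0,0,0],"xyz":[-0.5,0.01,0],"claw":0.5},
    {"angular":[0,0,0],"xyz":[-0.4,0,0.01],"claw":0.5},
    {"angular":[0,0,0],"xyz":[0,0,0],"claw":0.5}
  ]
}}

```text
t: 17.9
eef_pos: [0.6139, 0.1222, 0.2691]
ee_rot: [-3.14, -0.122, -1.357]
force: [0.6, 0.6, 0.7]
width: 0.0118
gripper_force: 30.0
```

```bash
python3 goal.py 14 2 269
```

```text
t 17.9 now rack [ 12.7   2.1 269.1] rot [-3.1402 -0.122  -1.3566] want yaw -1.3569218772348235 F [0.6 0.6 0.7] M [ 0.69 -0.21  0.07] width 0.011849366158178281
shift cm [-0.13 -0.01 -0.  ]
```

Origin is about +5 mm, past the gate, with only the carrier's weight on the rail. Releasing.

>>> {"method": "servo_tool", "body": {
  "targets": [
    {"angular":[0,0,0],"xyz":[0,0,0],"claw":6},
    {"angular":[0,0,0],"xyz":[0,0,0],"claw":6},
    {"angular":[0,0,0],"xyz":[0,0,0],"claw":6},
    {"angular":[0,0,0],"xyz":[0,0,0],"claw":6},
    {"angular":[0,0,0],"xyz":[0,0,0],"claw":6},
    {"angular":[0,0,0],"xyz":[0,0,-1],"claw":6},
    {"angular":[0,0,0],"xyz":[0,0,-2],"claw":6},
    {"angular":[0,0,0],"xyz":[0,0,-3],"claw":6},
    {"angular":[0,0,0],"xyz":[0,0,-3],"claw":6},
    {"angular":[0,0,0],"xyz":[2,0,-3],"claw":6},
    {"angular":[0,0,0],"xyz":[3,3,0],"claw":6},
    {"angular":[0,0,0],"xyz":[3,3,0],"claw":6},
    {"angular":[0,0,0],"xyz":[0,3,0],"claw":6},
    {"angular":[0,0,0],"xyz":[0,0,0],"claw":6},
    {"angular":[0,0,0],"xyz":[0,0,0],"claw":6},
    {"angular":[0,0,0],"xyz":[0,0,0],"claw":6},
    {"angular":[0,0,0],"xyz":[0,0,0],"claw":6},
    {"angular":[0,0,0],"xyz":[0,0,0],"claw":6},
    {"angular":[0,0,0],"xyz":[0,0,0],"claw":6},
    {"angular":[0,0,0],"xyz":[0,0,0],"claw":6}
  ]
}}

```text
t: 19.9
eef_pos: [0.5395, 0.0392, 0.3973]
ee_rot: [3.141, -0.122, -1.357]
force: [-0.1, -0.1, 0.6]
width: 0.0603
gripper_force: 0.0
```

```bash
python3 - <<'E'
from h import *
from station import viewer,monitor
S=viewer.grab_frame("side");T=viewer.grab_frame("top");print(monitor.get_state()["t"])
K=np.load("pose.npz")["rk"]
def crop(f,x0,y0,x1,y1,k):
    o=cv2.resize(f["color"][y0:y1,x0:x1],None,fx=k,fy=k,interpolation=cv2.INTER_CUBIC)
    # expected grip-tab outline of a carrier at rest against the stop
    O=np.array([.202,0,.207-.1228*.202+.005+.010]);ex=np.array([.9925,0,-.122]);ez=np.array([.122,0,.9925])
    q=w(K,[O+a*ex+b*ez for a,b in((-.017,.022),(.017,.022),(.017,.062),(-.017,.062))])
    cv2.polylines(o,[np.int32((proj(f,q)-[x0,y0]+.5)*k)],True,(255,0,255),1);return o
a=crop(S,200,150,330,395,2.4);b=crop(T,180,140,360,230,2.6)
o=np.zeros((600,800,3),np.uint8);o[:a.shape[0],:a.shape[1]]=a;o[:b.shape[0],320:320+b.shape[1]]=b
cv2.imwrite("pics/end.png",o)
E
```

```text
20.0
```

View pics/end.png

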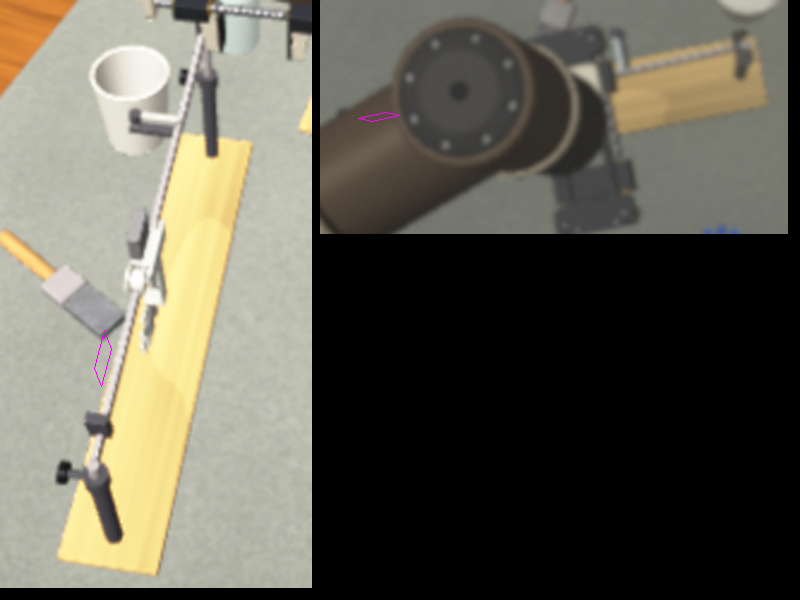

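The carrier sits on the rail on its wheels at side-crop (140,260), part way down and clear of the gate at (140,120), which has closed again. I wait and track it numerically against the initial side picture.

>>> {"method": "servo_tool", "body": {
  "targets": [
    {"angular":[0,0,0],"xyz":[0,0,0],"claw":6},
    {"angular":[0,0,0],"xyz":[0,0,0],"claw":6},
    {"angular":[0,0,0],"xyz":[0,0,0],"claw":6},
    {"angular":[0,0,0],"xyz":[0,0,0],"claw":6},
    {"angular":[0,0,0],"xyz":[0,0,0],"claw":6},
    {"angular":[0,0,0],"xyz":[0,0,0],"claw":6},
    {"angular":[0,0,0],"xyz":[0,0,0],"claw":6},
    {"angular":[0,0,0],"xyz":[0,0,0],"claw":6},
    {"angular":[0,0,0],"xyz":[0,0,0],"claw":6},
    {"angular":[0,0,0],"xyz":[0,0,0],"claw":6}
  ]
}}

```text
t: 21.0
eef_pos: [0.5393, 0.0391, 0.3975]
ee_rot: [-3.141, -0.122, -1.357]
force: [-0.4, 0.1, -0.9]
width: 0.0601
gripper_force: 0.0
```

```bash
cat > track.py <<'E'
from h import *
from station import viewer,monitor
S=viewer.grab_frame("side");S0=L("side0");d=cv2.absdiff(S["color"],S0["color"]).max(2)
m=(d>40).astype(np.uint8);m[:,:200]=0;m[:,330:]=0;m[:200]=0
n,_,st,c=cv2.connectedComponentsWithStats(m)
print(monitor.get_state()["t"],[(st[i].tolist(),c[i].round(1).tolist()) for i in range(1,n) if st[i][4]>15])
K=np.load("pose.npz")["rk"]
for x in(.05,.1,.15,.202):print(x,proj(S,w(K,[[x,0,.207-.1228*x+.015]])).round(1))
print("stop",proj(S,w(K,[[.25,0,.207-.1228*.25+.005+.015]])).round(1))
E
python3 track.py
```

```text
21.05 [([247, 257, 18, 56, 495], [256.7, 281.3])]
0.05 [[261.1 245.4]]
0.1 [[256.2 264.4]]
0.15 [[251.1 284.5]]
0.202 [[245.4 306.7]]
stop [[239.5 327.5]]
```

>>> {"method": "servo_tool", "body": {
  "targets": [
    {"angular":[0,0,0],"xyz":[0,0,0],"claw":6},
    {"angular":[0,0,0],"xyz":[0,0,0],"claw":6},
    {"angular":[0,0,0],"xyz":[0,0,0],"claw":6},
    {"angular":[0,0,0],"xyz":[0,0,0],"claw":6},
    {"angular":[0,0,0],"xyz":[0,0,0],"claw":6},
    {"angular":[0,0,0],"xyz":[0,0,0],"claw":6},
    {"angular":[0,0,0],"xyz":[0,0,0],"claw":6},
    {"angular":[0,0,0],"xyz":[0,0,0],"claw":6},
    {"angular":[0,0,0],"xyz":[0,0,0],"claw":6},
    {"angular":[0,0,0],"xyz":[0,0,0],"claw":6}
  ]
}}

```text
t: 22.05
eef_pos: [0.5393, 0.0391, 0.3975]
ee_rot: [-3.141, -0.122, -1.357]
force: [0.0, 0.1, 0.4]
width: 0.0602
gripper_force: 0.0
```

```bash
python3 track.py
```

```text
22.1 [([242, 273, 20, 56, 544], [252.9, 296.9])]
0.05 [[261.1 245.4]]
0.1 [[256.2 264.4]]
0.15 [[251.1 284.5]]
0.202 [[245.4 306.7]]
stop [[239.5 327.5]]
```

>>> {"method": "servo_tool", "body": {
  "targets": [
    {"angular":[0,0,0],"xyz":[0,0,0],"claw":6},
    {"angular":[0,0,0],"xyz":[0,0,0],"claw":6},
    {"angular":[0,0,0],"xyz":[0,0,0],"claw":6},
    {"angular":[0,0,0],"xyz":[0,0,0],"claw":6},
    {"angular":[0,0,0],"xyz":[0,0,0],"claw":6},
    {"angular":[0,0,0],"xyz":[0,0,0],"claw":6},
    {"angular":[0,0,0],"xyz":[0,0,0],"claw":6},
    {"angular":[0,0,0],"xyz":[0,0,0],"claw":6},
    {"angular":[0,0,0],"xyz":[0,0,0],"claw":6},
    {"angular":[0,0,0],"xyz":[0,0,0],"claw":6}
  ]
}}

```text
t: 23.1
eef_pos: [0.5393, 0.0391, 0.3976]
ee_rot: [-3.141, -0.122, -1.357]
force: [0.5, -0.3, 0.1]
width: 0.0602
gripper_force: 0.0
```

```bash
python3 track.py
```

```text
23.15 [([242, 287, 5, 6, 18], [244.2, 289.1]), ([238, 290, 20, 55, 518], [249.0, 313.7])]
0.05 [[261.1 245.4]]
0.1 [[256.2 264.4]]
0.15 [[251.1 284.5]]
0.202 [[245.4 306.7]]
stop [[239.5 327.5]]
```

Still rolling at about 0.04 m/s, and almost at the stop.

>>> {"method": "servo_tool", "body": {
  "targets": [
    {"angular":[0,0,0],"xyz":[0,0,0],"claw":6},
    {"angular":[0,0,0],"xyz":[0,0,0],"claw":6},
    {"angular":[0,0,0],"xyz":[0,0,0],"claw":6},
    {"angular":[0,0,0],"xyz":[0,0,0],"claw":6},
    {"angular":[0,0,0],"xyz":[0,0,0],"claw":6},
    {"angular":[0,0,0],"xyz":[0,0,0],"claw":6},
    {"angular":[0,0,0],"xyz":[0,0,0],"claw":6},
    {"angular":[0,0,0],"xyz":[0,0,0],"claw":6},
    {"angular":[0,0,0],"xyz":[0,0,0],"claw":6},
    {"angular":[0,0,0],"xyz":[0,0,0],"claw":6},
    {"angular":[0,0,0],"xyz":[0,0,0],"claw":6},
    {"angular":[0,0,0],"xyz":[0,0,0],"claw":6},
    {"angular":[0,0,0],"xyz":[0,0,0],"claw":6},
    {"angular":[0,0,0],"xyz":[0,0,0],"claw":6},
    {"angular":[0,0,0],"xyz":[0,0,0],"claw":6}
  ]
}}

```text
t: 24.65
eef_pos: [0.5393, 0.0391, 0.3976]
ee_rot: [-3.141, -0.122, -1.357]
force: [-0.5, 1.0, 0.0]
width: 0.0599
gripper_force: 0.0
```

```bash
python3 track.py|head -1
```

```text
24.7 [([238, 290, 20, 54, 521], [248.8, 314.1])]
```

>>> {"method": "servo_tool", "body": {
  "targets": [
    {"angular":[0,0,0],"xyz":[0,0,0],"claw":6},
    {"angular":[0,0,0],"xyz":[0,0,0],"claw":6},
    {"angular":[0,0,0],"xyz":[0,0,0],"claw":6},
    {"angular":[0,0,0],"xyz":[0,0,0],"claw":6},
    {"angular":[0,0,0],"xyz":[0,0,0],"claw":6},
    {"angular":[0,0,0],"xyz":[0,0,0],"claw":6},
    {"angular":[0,0,0],"xyz":[0,0,0],"claw":6},
    {"angular":[0,0,0],"xyz":[0,0,0],"claw":6},
    {"angular":[0,0,0],"xyz":[0,0,0],"claw":6},
    {"angular":[0,0,0],"xyz":[0,0,0],"claw":6}
  ]
}}

```text
t: 25.7
eef_pos: [0.5393, 0.0391, 0.3976]
ee_rot: [-3.141, -0.122, -1.357]
force: [0.0, -0.4, -0.3]
width: 0.0598
gripper_force: 0.0
```

```bash
python3 track.py|head -1
```

```text
25.75 [([238, 290, 20, 54, 520], [248.8, 314.0])]
```

```bash
python3 -c "
from station import order;print(order.job_done())"
```

```text
the job is handed in; nothing more can be done
None
```

The job is handed in: the carrier went onto the rail, I pushed it through the gate and let it go about 10 mm past, and it rolled down by itself. From t = 23 s it stood still where the stop should hold it, judged from side-camera pixels with no close look, and the press on the rail peaked at about 10 N in the readings.

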